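Hang the parts basket in the rinse bath

ROBOT

A 6-joint arm with a two-finger parallel gripper is mounted at the origin on the work surface. World frame = base frame: x ahead of the robot, y to its left, z up, the work surface at z = 0. Lengths are in m, angles in degrees, forces in N, time in s.
With the tool pointing down it reaches from about 0.35 to 0.875 m from the base axis. Payload 4.2 kg.
Tool frame: the origin (TCP) lies between the finger pads; the fingertips stand 17 mm ahead of it and the grasp point (between the pads) lies 2 mm behind it; z points along the fingers, y is the line along which they close (so a half turn about z gives the same grasp; the last joint's range is limited). The gripper opens to 87 mm and grips with 3 to 60 N. Pads are 19 mm wide; open, the fingers measure 117 mm over their backs; the gripper's body (75 mm by 190 mm) begins 51 mm behind the grasp point.
Start: joints at [81.853, 22.042, 0.453, 0, -68.411, -14.817], TCP at [0.244, 0.575, 0.24] pointing down, gripper open.
Joint ranges: [-179.83, 179.83], [-69.29, 118.12], [-61.27, 80.66], [-181.25, 117.63], [-171.15, -9.14], [-177.46, 177.46]. Speed limits (degrees/s): [159.86, 159.86, 180, 180, 180, 180].

INTERFACE

Orientations are given as a 3x3 rotation matrix whose columns are the frame's x, y, z axes.
In Python, from station import r gives the robot as it stands.
- The arm moves only by the tool servo_tool, never from a script. Its argument "targets" is a list of rows, each a list of 5 numbers: the shift along the world's x, y, z in units of 30 mm (1.0 is 30 mm), then the turn about the world's z in rad, then the finger opening in mm, from 0 to 87. In form: [[x, y, z, turn, gripper], ...]. A call has exactly 5 rows; each row is the pose to reach, as a shift and turn from the pose commanded when the call began; what a row does not reach only later rows make up. A row lasts 1/12 s, in which the tool goes at most 41.7 mm and 7.16 degrees, less where a joint would pass 70% of its speed; a pose out of reach is approached as far as the arm can. A call with a gripper value outside its range is refused whole. The fingers move at their own pace and stop on an object; the grip force is fixed at half the most. Time passes only in rows, so rows that repeat a pose let the fingers close, or fill a call up. It gives the time, the measured TCP pose, the force, the opening and the grip force at its end, in the units of the state.
- r.sense(): the state, without advancing time (a new reading comes with each control period).
- r.capture(name): name is "scene" or "top" or "wrist"; returns a dict with "pixels" (400x640x3 uint8, red, green, blue), "fx", "fy", "cx", "cy" (pixels), "dist_coeffs" ([k1, k2, p1, p2, k3] as OpenCV has them; the pictures are not rectified), "world_from_camera" (4x4, takes a point from camera to world coordinates). Camera axes: x right, y down, z forward; pixel columns grow to the right and rows downward; lengths in m; the calibration is good to about 2 mm. A picture is of the moment at which its call begins. There is no depth.
- r.finish_job(): hands the job in; it is judged then, once.
The state is a dict: "time_s": time; "joints": joint angles; "joint_velocities": joint speeds; "effort": joint torques, N m; "tcp_pos": TCP position; "ee_rot": TCP orientation; "wrist_force": force on the tool from outside, world axes, zero at the start; "moment": the same for the moment, N m; "gripper_width": opening from 0.0 (shut) to 1.0 (fully open); "gripper_force": force on a finger pad.
Only numpy, scipy, OpenCV 4.12 (cv2) and the standard library are available. Lean on these libraries where they do the work, as an engineer would, in place of code of your own. Each camera call takes 0.05 s, during which the arm holds its last target. There are 200 camera calls.

TASK

Slide the rinse bath's splash cover along its rail as far as it goes towards the end where the small strainer already hangs, so that the other half of the bath is fully open. Then carry the tall-handled basket with its two metal cups to the open half and lower it in until its bent lip is hooked over the long rim nearest the robot, letting go only once the lip has come down on the rim; leave it hanging upright and still, square to the rim, with both cups in it. Do not disturb the strainer, the bottle, the jar or the beaker.

Things in the scene. Friction and masses are not known exactly. Their poses are not given: they have to be found in the camera images.
- bath: Fixed open steel bath, 170 (x) by 350 (y) by 90 mm high, walls and floor 5 mm, white skirt. Origin: centre of its underside on the table; z up, x away from the robot (turned up to 0.25 rad). Rim at z = 90 mm; the long near wall, nearest the robot, spans x = -85 to -80 mm. At x = 98 mm runs the cover's guide rail on two posts that reach z = 118 mm.
- cover (a joint): Splash cover's slide along the bath's +y, 0 to 0.16 m: at 0 the cover lies over the half y < 0 (centre y = -80 mm), at 0.16 over the half y > 0 (centre +80 mm). Starts near mid travel; 1.5 N friction, stays where left, hard stops at both ends. The basket fits in a half only with the cover at the other end.
- cover_handle (a point): Middle of the cover's handle: black bar 80 mm along the bath's x, 12 mm wide (y), 12 mm high, on two posts; at bath x = 0, z = 146 mm, 28 mm above the cover's top. The cover is a clear plate with grey edges, 160 mm (y) by 180 mm (bath x = -86 to 94 mm), its underside 22 mm above the rim.
- basket: Loose slotted steel basket, 0.2 to 0.45 kg: open box 64 (x) by 120 (y) by 50 mm high, walls 3 mm, arch handle above. Origin: centre of underside, z up. Its -x wall rises to z = 70 mm and bends outwards into a full-length lip: underside at z = 66 mm, hollow from x = -32 to -44 mm, down-turned edge 3 mm thick reaching down to z = 50 mm. Starts on the table, lip within 0.9 rad of facing world -x.
- basket_lip (a point): Middle of the lip's hollow, at basket (-38, 0, 66) mm: on the lip's underside, half way between wall and down-turned edge. When hooked it lies on the near rim, at bath z = 90 mm, x = -86 to -79 mm; basket x then points along bath x and, let go, the basket swings in to hang with up to 0.13 rad of tilt.
- basket_handle (a point): Middle of the basket's handle bar, at basket (0, 0, 125) mm: bar 120 mm along the basket's y, 12 mm by 12 mm thick, over the basket's middle, its end posts at y = +-57 mm.
- cup0: Round polished metal cup standing loose in the basket, 40 mm diameter, 31 mm high, about 50 g. Origin at the centre of its underside.
- cup1: The second such cup in the basket, alike.
- strainer: Small steel strainer without handle already hanging loose by its lip from the bath's near rim: box 50 mm (x) by 80 mm (y) by 40 mm, lip top at z = 60 mm. Origin at the centre of its underside, z up; its y in the bath's frame (about +115 or -115 mm) tells which half is taken; a dark round drain cap, 44 mm, 6 mm high, lies on the floor of the free half. The cover passes over it.
- bottle: Bystander: closed white plastic bottle, 64 mm diameter, 150 mm tall, standing loose. Origin at the centre of its underside.
- jar: Bystander: closed amber jar, 72 mm diameter, 90 mm tall, standing loose. Origin at the centre of its underside.
- beaker: Bystander: empty open steel beaker, 70 mm rim diameter, 85 mm tall, standing loose. Origin at the centre of its underside.

How it is judged (in metres and radians):
On the way, in this order (a step that is already met when the one before it is completed fails the run):
1. the cover is slid fully to the end where the strainer hangs (within 10 mm of the stop) (((y of strainer in the frame of bath above 0.03 m and value of joint cover above 0.15 m) or (y of strainer in the frame of bath below -0.03 m and value of joint cover below 0.01 m))), for 0.2 s.
2. the basket, still gripped, is down in the open half with its lip over the near rim (lip less than 8 mm above the rim) (x of basket_lip in the frame of bath between -0.091 and -0.074 m and ((y of strainer in the frame of bath above 0.03 m and y of basket_lip in the frame of bath below -0.055 m) or (y of strainer in the frame of bath below -0.03 m and y of basket_lip in the frame of bath above 0.055 m)) and z of basket_lip in the frame of bath between 0.082 and 0.098 m and contact force between the fingers and basket above 0.5 N), for 0.1 s.
At the end, for the whole second after the job is handed in: Cover within 10 mm of its stop over the strainer's half; basket hanging in the other half, its lip straddling the near rim and down on it within 6 mm, upright within 0.2 rad, square to the rim within 0.12 rad, at rest and released, both cups inside it (((y of strainer in the frame of bath above 0.03 m and value of joint cover above 0.15 m) or (y of strainer in the frame of bath below -0.03 m and value of joint cover below 0.01 m)) and ((y of strainer in the frame of bath above 0.03 m and y of basket_lip in the frame of bath below -0.055 m) or (y of strainer in the frame of bath below -0.03 m and y of basket_lip in the frame of bath above 0.055 m)) and x of basket_lip in the frame of bath between -0.091 and -0.074 m and z of basket_lip in the frame of bath between 0.084 and 0.095 m and angle between basket's own z axis and vertical below 0.2 rad and angle between the y axis of basket and the y axis of bath, either way round below 0.12 rad and linear speed of basket below 0.02 m/s and angular speed of basket below 0.2 rad/s and z of cup0 in the frame of basket between -0.002 and 0.035 m and x of cup0 in the frame of basket between -0.034 and 0.034 m and y of cup0 in the frame of basket between -0.062 and 0.062 m and z of cup1 in the frame of basket between -0.002 and 0.035 m and x of cup1 in the frame of basket between -0.034 and 0.034 m and y of cup1 in the frame of basket between -0.062 and 0.062 m); the robot touches nothing.
It fails at once if the bottle, jar or beaker is shifted more than 25 mm or tipped (distance of any of bottle, jar, beaker from where it was at the start of the episode above 0.025 m or angle between any of beaker, bottle, jar's own z axis and vertical above 0.4 rad).
It fails at once if the strainer is shifted more than 20 mm or tipped (distance of strainer from where it was at the start of the episode above 0.02 m or angle between strainer's own z axis and vertical above 0.4 rad).
It also fails if it takes over 64 s, if anything falls off the work surface, if the arm or the gripper's body presses on something with over 40 N, if the wrist force passes 120 N, or if a joint passes its speed limit or range.

## Working session

There is one attempt and no reset: what is moved stays moved. The work goes in short steps, Python scripts to look and compute and a tool call to move; the robot and the scene stay as the last step left them, time stands still between calls to the robot, and variables do not carry over. Pictures are saved under pics/ and viewed, at most 10 in all, crops included, and the job is handed in when it is done.

Besides the shell and the picture viewer there is one more tool, called by a JSON object that holds its "op" and its "data". servo_tool: Moves the arm, as the interface text tells. Its arguments: {"type":"object","properties":{"targets":{"type":"array","items":{"type":"array","items":{"type":"number"}}}},"required":["targets"]}

```bash
mkdir -p pics
cat > h.py <<'E'
import numpy as np, cv2, pickle
from station import r
def cap(n,tag):
    c=r.capture(n); pickle.dump(c,open(f'pics/{tag}.pkl','wb'))
    cv2.imwrite(f'pics/{tag}.png',c['pixels'][:,:,::-1]); return c
def load(t): return pickle.load(open(f'pics/{t}.pkl','rb'))
def K(c): return np.array([[c['fx'],0,c['cx']],[0,c['fy'],c['cy']],[0,0,1.]])
def ray(c,uv):
    p=cv2.undistortPoints(np.array(uv,float).reshape(-1,1,2),K(c),np.array(c['dist_coeffs'],float))[:,0]
    T=np.array(c['world_from_camera']); d=np.c_[p,np.ones(len(p))]@T[:3,:3].T
    return T[:3,3],d/np.linalg.norm(d,axis=1)[:,None]
def plane(c,uv,z):
    o,d=ray(c,uv); return o+d*((z-o[2])/d[:,2])[:,None]
def tri(c1,u1,c2,u2):
    o1,d1=ray(c1,u1);o2,d2=ray(c2,u2);P=[]
    for a,b in zip(d1,d2):
        t=np.linalg.lstsq(np.c_[a,-b],o2-o1,rcond=None)[0]
        p,q=o1+a*t[0],o2+b*t[1]; P.append(np.r_[(p+q)/2,np.linalg.norm(p-q)])
    return np.array(P)
def proj(c,P):
    T=np.linalg.inv(np.array(c['world_from_camera']))
    return cv2.projectPoints(np.array(P,float).reshape(-1,3),cv2.Rodrigues(T[:3,:3])[0],T[:3,3],K(c),np.array(c['dist_coeffs'],float))[0][:,0]
E
python3 - <<'E'
from h import *
for n in('scene','top'):
    c=cap(n,n+'0'); print(n,c['fx'],np.round(c['world_from_camera'],3).tolist())
a=[cv2.imread(f'pics/{n}0.png') for n in('scene','top')]
s=r.sense(); print(s['time_s'],s['tcp_pos'],np.round(s['ee_rot'],3))
E
```

```text
scene 489.82282853207204 [[0.572, 0.443, -0.69, 1.276], [0.82, -0.325, 0.471, -0.498], [-0.015, -0.835, -0.55, 0.734], [0.0, 0.0, 0.0, 1.0]]
top 492.1168279984494 [[0.007, -0.98, 0.197, 0.31], [-1.0, -0.005, 0.012, 0.037], [-0.011, -0.197, -0.98, 1.21], [0.0, 0.0, 0.0, 1.0]]
0.1 [0.24362647 0.57500151 0.23857521] [[ 0.921 -0.39  -0.001]
 [-0.39  -0.921 -0.002]
 [ 0.     0.002 -1.   ]]
```

View pics/top0.png

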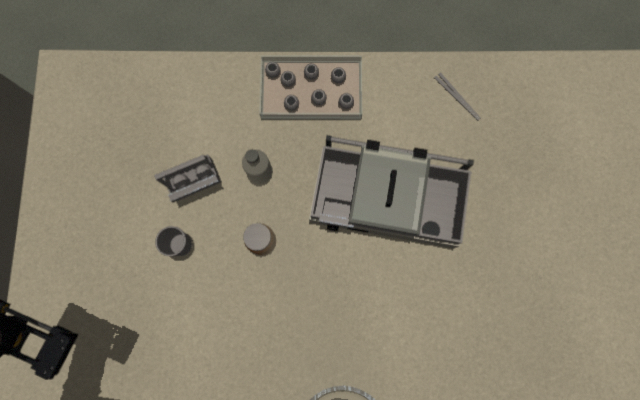

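View pics/scene0.png

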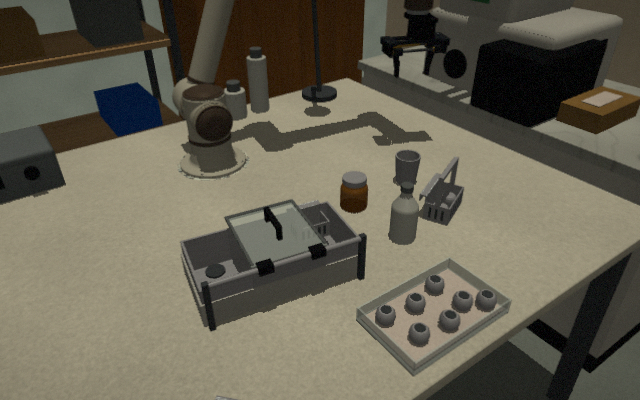

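Top view: bath about (392,190), with the strainer in its left (+y) half at (337,208) and the drain cap at (431,230). The cover handle is at (391,188), the basket at (190,178), bottle (256,165), jar (258,237) and beaker (172,242). The scene view shows the same layout. I'll enlarge the parts that matter.

Run:
```python
import cv2,numpy as np
t=cv2.imread('pics/top0.png');s=cv2.imread('pics/scene0.png')
f=lambda a,w,h:cv2.convertScaleAbs(cv2.resize(a,(w,h),interpolation=cv2.INTER_CUBIC),alpha=1.4,beta=10)
o=np.zeros((600,800,3),np.uint8)
o[:300,:400]=f(t[140:215,140:240],400,300)   # x4
o[:300,400:]=f(t[125:260,300:480],400,300)   # x2.22
o[300:,:400]=f(s[140:230,400:520],400,300)   # x3.33
o[300:,400:]=f(s[190:332,175:365],400,300)   # x2.105
cv2.imwrite('pics/c0.png',o)
```

```text
(no output)
```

View pics/c0.png

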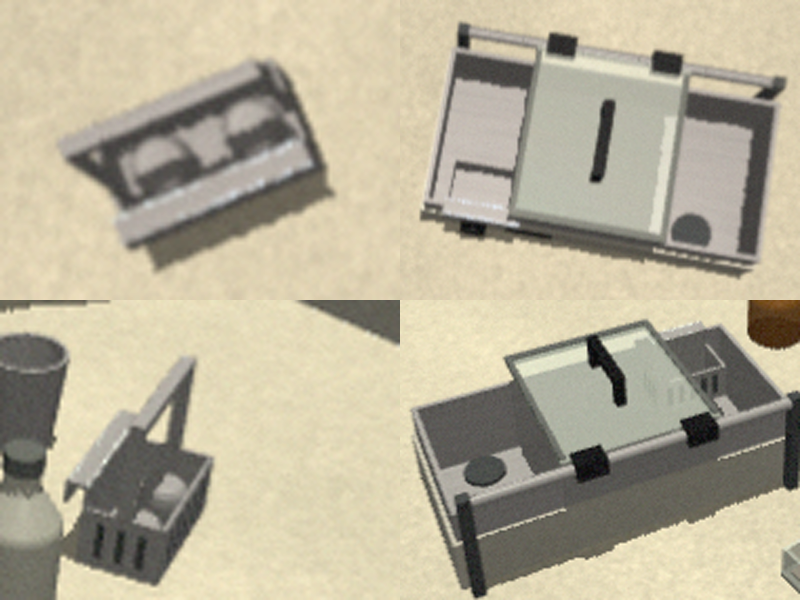

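```bash
cat > m0.py <<'E'
from h import *
t,s=load('top0'),load('scene0')
T=lambda x,y,k:(140+x/4,140+y/4) if k else (300+(x-400)/2.222,125+y/2.222)
S=lambda x,y,k:(400+x/3.333,140+(y-300)/3.333) if k else (175+(x-400)/2.105,190+(y-300)/2.113)
L={'bh+':((67,149),(191,362),1),'bh-':((263,70),(139,425),1),'lip-':((312,155),(70,493),1),'lip+':((120,228),(130,415),1),
'ch far':((608,100),(620,402),0),'ch near':((596,181),(593,340),0),
'near-':((760,262),(413,408),0),'far-':((778,103),(460,500),0),'far+':((457,52),(788,400),0),'near+':((425,215),(718,325),0)}
R={}
for n,(a,b,k) in L.items():
    p=tri(t,[T(*a,k)],s,[S(*b,k)])[0]; R[n]=p
    print(n,np.round(p,3), 'top plane', np.round(plane(t,[T(*a,k)],dict(b=.125,l=.07,c=.15).get(n[0],.09))[0],3))
for a,b in(('bh+','bh-'),('ch far','ch near'),('near+','near-'),('far+','far-')):
    d=R[a]-R[b]; print(a,np.round(np.linalg.norm(d[:2]),3),np.degrees(np.arctan2(d[1],d[0])).round(1))
# bystanders
for n,uv,z in(('bottle',(252,156),.15),('jar',(257,231),.09),('beaker',(171,240),.085)): print(n,np.round(plane(t,[uv],z)[0],3))
E
python3 m0.py
```

```text
bh+ [0.574 0.427 0.122 0.004] top plane [0.572 0.424 0.125]
bh- [0.62  0.318 0.127 0.005] top plane [0.619 0.316 0.125]
lip- [0.584 0.3   0.058 0.002] top plane [0.582 0.298 0.07 ]
lip+ [0.538 0.411 0.065 0.   ] top plane [0.537 0.409 0.07 ]
ch far [ 0.59  -0.114  0.124  0.003] top plane [ 0.585 -0.109  0.15 ]
ch near [ 0.505 -0.095  0.141  0.003] top plane [ 0.502 -0.095  0.15 ]
near- [ 0.431 -0.267  0.087  0.003] top plane [ 0.43  -0.267  0.09 ]
far- [ 0.596 -0.289  0.099  0.005] top plane [ 0.597 -0.294  0.09 ]
far+ [0.652 0.043 0.093 0.001] top plane [0.652 0.042 0.09 ]
near+ [0.48  0.078 0.077 0.006] top plane [0.477 0.074 0.09 ]
bh+ 0.118 113.0
ch far 0.088 -12.1
near+ 0.348 81.9
far+ 0.337 80.5
bottle [0.616 0.207 0.15 ]
jar [0.455 0.199 0.09 ]
beaker [0.434 0.395 0.085]
```

The triangulated heights (0.122/0.127 for the basket bar, about 0.09 for the rim) and lengths (118 mm, 348 mm) match the text. Bath yaw is about -8.5°, with its centre near (0.539, -0.111). The cover has to go +y. Moving over its handle.

{"op": "servo_tool", "data": {"targets": [[0.5,-1.0,0,0.05,87],[1.0,-2.2,0,0.1,87],[1.5,-3.4,0,0.15,87],[2.0,-4.5,0,0.2,87],[2.5,-5.6,0,0.25,87]]}}

```text
time_s: 0.52
tcp_pos: [0.319, 0.4055, 0.2391]
ee_rot: [[0.989, -0.147, -0.0], [-0.147, -0.989, -0.001], [-0.0, 0.001, -1.0]]
wrist_force: [0.4, 0.8, -0.3]
gripper_width: 1.001
gripper_force: 0.0
```

{"op": "servo_tool", "data": {"targets": [[0.5,-1.1,0,0,87],[1.0,-2.3,0,0,87],[1.5,-3.4,0,0,87],[2.0,-4.5,0,0,87],[2.5,-5.6,0,0,87]]}}

```text
time_s: 0.93
tcp_pos: [0.3939, 0.2376, 0.2394]
ee_rot: [[0.989, -0.15, -0.0], [-0.15, -0.989, -0.0], [-0.0, 0.0, -1.0]]
wrist_force: [1.3, 0.7, -0.4]
gripper_width: 0.997
gripper_force: 0.0
```

{"op": "servo_tool", "data": {"targets": [[0.5,-1.1,0,0,87],[1.0,-2.3,0,0,87],[1.5,-3.4,0,0,87],[2.0,-4.5,0,0,87],[2.5,-5.6,0,0,87]]}}

```text
time_s: 1.35
tcp_pos: [0.4689, 0.0696, 0.2394]
ee_rot: [[0.989, -0.15, -0.0], [-0.15, -0.989, 0.0], [-0.0, -0.0, -1.0]]
wrist_force: [0.5, 0.4, -0.1]
gripper_width: 0.998
gripper_force: 0.0
```

{"op": "servo_tool", "data": {"targets": [[0.5,-1.1,0,0,87],[1.0,-2.3,0,0,87],[1.5,-3.4,0,0,87],[2.0,-4.5,0,0,87],[2.5,-5.8,0,0,87]]}}

```text
time_s: 1.77
tcp_pos: [0.544, -0.1038, 0.2392]
ee_rot: [[0.989, -0.15, -0.001], [-0.15, -0.989, 0.0], [-0.001, -0.0, -1.0]]
wrist_force: [-0.1, 0.8, 0.1]
gripper_width: 1.0
gripper_force: 0.0
```

{"op": "servo_tool", "data": {"targets": [[0,0,0,0,87],[0,0,0,0,87],[0,0,0,0,87],[0,0,0,0,87],[0,0,0,0,87]]}}

```text
time_s: 2.18
tcp_pos: [0.5435, -0.1012, 0.2397]
ee_rot: [[0.989, -0.148, 0.0], [-0.148, -0.989, 0.0], [0.0, -0.0, -1.0]]
wrist_force: [-0.6, -0.1, -0.0]
gripper_width: 0.996
gripper_force: 0.0
```

Run:
```python
from h import *
c=cap('wrist','w1'); s=r.sense(); print(s['time_s'],s['tcp_pos'],np.round(s['ee_rot'],3),s['joints'])
print(np.round(c['world_from_camera'],3).tolist(), c['fx'])
print(proj(c,[[.545,-.102,.152]]))
```

```text
2.2333 [ 0.54353371 -0.1012064   0.23981682] [[ 0.989 -0.148  0.   ]
 [-0.148 -0.989  0.   ]
 [ 0.    -0.    -1.   ]] [ 6.24938012e+00  1.50099237e+01 -9.79112194e+00 -6.11633786e-03
 -6.51800912e+01  7.52329045e+01]
[[-0.147, -0.955, -0.256, 0.613], [-0.989, 0.142, 0.038, -0.112], [0.0, 0.259, -0.966, 0.386], [0.0, 0.0, 0.0, 1.0]] 289.52544841313886
[[316.88231332 203.7217797 ]]
```

View pics/w1.png

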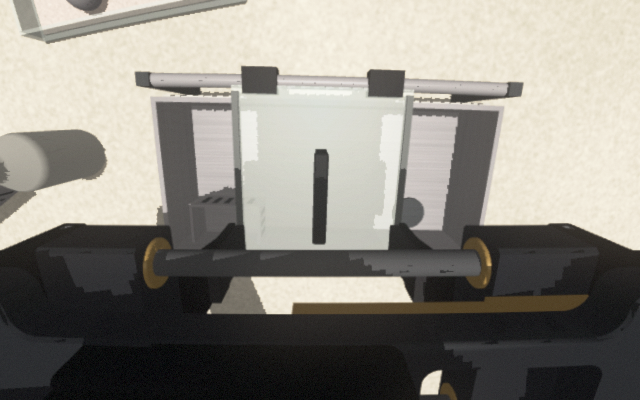

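The wrist view shows the cover handle at (321,197), centred between the fingers. The bath's far rim corners are at (152,98) and (503,108). Descend and grip.

{"op": "servo_tool", "data": {"targets": [[0,0,-0.8,0,87],[0,0,-1.6,0,87],[0,0,-2.4,0,87],[0,0,-3.0,0,87],[0,0,-3.0,0,60]]}}

```text
time_s: 2.65
tcp_pos: [0.541, -0.1014, 0.1459]
ee_rot: [[0.989, -0.149, -0.008], [-0.149, -0.989, 0.0], [-0.008, 0.001, -1.0]]
wrist_force: [-0.9, 0.3, -0.1]
gripper_width: 0.974
gripper_force: 0.0
```

{"op": "servo_tool", "data": {"targets": [[0,0,0,0,20],[0,0,0,0,5],[0,0,0,0,5],[0,0,0,0,5],[0,0,0,0,5]]}}

```text
time_s: 3.07
tcp_pos: [0.5443, -0.1023, 0.1507]
ee_rot: [[0.989, -0.15, 0.002], [-0.15, -0.989, 0.0], [0.002, -0.0, -1.0]]
wrist_force: [0.3, 0.8, -0.0]
gripper_width: 0.628
gripper_force: 0.0
```

Run:
```python
from h import *
c=load('w1')
P=plane(c,[(152,98),(503,108)],.09);print(P, np.degrees(np.arctan2(*(P[0]-P[1])[[1,0]])), np.linalg.norm(P[0]-P[1]))
s=r.sense();print(s['gripper_width'],s['gripper_force'],s['wrist_force'],s['tcp_pos'])
```

```text
[[ 0.65800575  0.0452716   0.09      ]
 [ 0.59770063 -0.2973226   0.09      ]] 80.0167857706712 0.3478613088136085
0.6280149489771067 0.0 [ 0.31113144  0.84697464 -0.03257711] [ 0.54432152 -0.10233783  0.15069239]
```

{"op": "servo_tool", "data": {"targets": [[0,0,0,0,5],[0,0,0,0,5],[0,0,0,0,5],[0,0,0,0,5],[0,0,0,0,5]]}}

```text
time_s: 3.48
tcp_pos: [0.5437, -0.1025, 0.1495]
ee_rot: [[0.989, -0.15, -0.0], [-0.15, -0.989, -0.0], [-0.0, 0.0, -1.0]]
wrist_force: [0.4, -0.1, -0.4]
gripper_width: 0.242
gripper_force: 0.0
```

{"op": "servo_tool", "data": {"targets": [[0,0,0,0,5],[0,0,0,0,5],[0,0,0,0,5],[0,0,0,0,5],[0,0,0,0,5]]}}

```text
time_s: 3.9
tcp_pos: [0.5437, -0.1026, 0.1495]
ee_rot: [[0.989, -0.151, -0.0], [-0.151, -0.989, -0.0], [-0.0, 0.0, -1.0]]
wrist_force: [0.3, -1.7, 0.4]
gripper_width: 0.133
gripper_force: 30.0
```

{"op": "servo_tool", "data": {"targets": [[0.05,0.3,0,0,5],[0.11,0.7,0,0,5],[0.18,1.1,0,0,5],[0.25,1.5,0,0,5],[0.32,1.9,0,0,5]]}}

```text
time_s: 4.32
tcp_pos: [0.554, -0.0439, 0.1495]
ee_rot: [[0.989, -0.15, 0.001], [-0.15, -0.989, 0.0], [0.001, -0.0, -1.0]]
wrist_force: [3.3, -2.6, -1.9]
gripper_width: 0.134
gripper_force: 30.0
```

{"op": "servo_tool", "data": {"targets": [[0.02,0.1,0,0,5],[0.04,0.2,0,0,5],[0.06,0.3,0,0,5],[0.06,0.35,0,0,5],[0.06,0.35,0,0,5]]}}

```text
time_s: 4.73
tcp_pos: [0.5557, -0.0344, 0.1495]
ee_rot: [[0.989, -0.15, 0.001], [-0.15, -0.989, 0.001], [0.001, -0.001, -1.0]]
wrist_force: [4.8, 1.2, -3.0]
gripper_width: 0.136
gripper_force: 30.0
```

{"op": "servo_tool", "data": {"targets": [[0.03,0.1,0,0,5],[0.05,0.2,0,0,5],[0.07,0.3,0,0,5],[0.07,0.3,0,0,5],[0.07,0.3,0,0,5]]}}

```text
time_s: 5.15
tcp_pos: [0.5562, -0.031, 0.1495]
ee_rot: [[0.989, -0.151, -0.004], [-0.151, -0.989, -0.008], [-0.003, 0.008, -1.0]]
wrist_force: [5.4, -19.4, -4.2]
gripper_width: 0.137
gripper_force: 30.0
```

{"op": "servo_tool", "data": {"targets": [[0.02,0.1,0,0,5],[0.04,0.2,0,0,5],[0.06,0.3,0,0,5],[0.06,0.3,0,0,5],[0.06,0.3,0,0,5]]}}

```text
time_s: 5.57
tcp_pos: [0.5562, -0.0304, 0.1494]
ee_rot: [[0.988, -0.151, -0.011], [-0.151, -0.988, -0.02], [-0.008, 0.022, -1.0]]
wrist_force: [8.3, -49.8, -6.8]
gripper_width: 0.14
gripper_force: 29.8
```

Hard stop reached (50 N resistance). Relax, open, rise.

{"op": "servo_tool", "data": {"targets": [[-0.05,-0.25,0,0,5],[-0.1,-0.45,0,0,5],[-0.1,-0.45,0,0,60],[-0.1,-0.45,0,0,60],[-0.1,-0.45,0,0,60]]}}

```text
time_s: 5.98
tcp_pos: [0.5554, -0.0297, 0.1496]
ee_rot: [[0.989, -0.149, -0.002], [-0.149, -0.989, 0.0], [-0.002, 0.0, -1.0]]
wrist_force: [0.2, 0.0, -0.1]
gripper_width: 0.284
gripper_force: 0.0
```

{"op": "servo_tool", "data": {"targets": [[0,0,0,0,87],[0,0,0.8,0,87],[0,0,2,0,87],[0,0,3.3,0,87],[0,0,4.6,0,87]]}}

```text
time_s: 6.4
tcp_pos: [0.5553, -0.0295, 0.289]
ee_rot: [[0.989, -0.148, -0.002], [-0.148, -0.989, -0.0], [-0.002, 0.0, -1.0]]
wrist_force: [1.6, 0.2, 0.3]
gripper_width: 0.656
gripper_force: 0.0
```

{"op": "servo_tool", "data": {"targets": [[0,0,0,0,87],[0,0,0,0,87],[0,0,0,0,87],[0,0,0,0,87],[0,0,0,0,87]]}}

```text
time_s: 6.82
tcp_pos: [0.5553, -0.0302, 0.286]
ee_rot: [[0.989, -0.15, -0.003], [-0.15, -0.989, -0.0], [-0.003, 0.001, -1.0]]
wrist_force: [0.8, 0.2, -0.0]
gripper_width: 0.975
gripper_force: 0.0
```

Run:
```python
from h import *
s=r.sense();print(s['tcp_pos'])
cap('wrist','w2');cap('top','top2');cap('scene','scene2')
a=cv2.imread('pics/w2.png');t=cv2.imread('pics/top2.png')
o=np.zeros((600,800,3),np.uint8)
o[:260,:416]=cv2.resize(a,(416,260)); o[270:570,:400]=cv2.resize(t[125:260,300:480],(400,300),interpolation=cv2.INTER_CUBIC)
o[270:570,400:]=cv2.resize(cv2.imread('pics/scene2.png')[190:332,175:365],(400,300),interpolation=cv2.INTER_CUBIC)
cv2.imwrite('pics/c2.png',o)
```

```text
[ 0.55533298 -0.03022059  0.28596112]
```

View pics/c2.png

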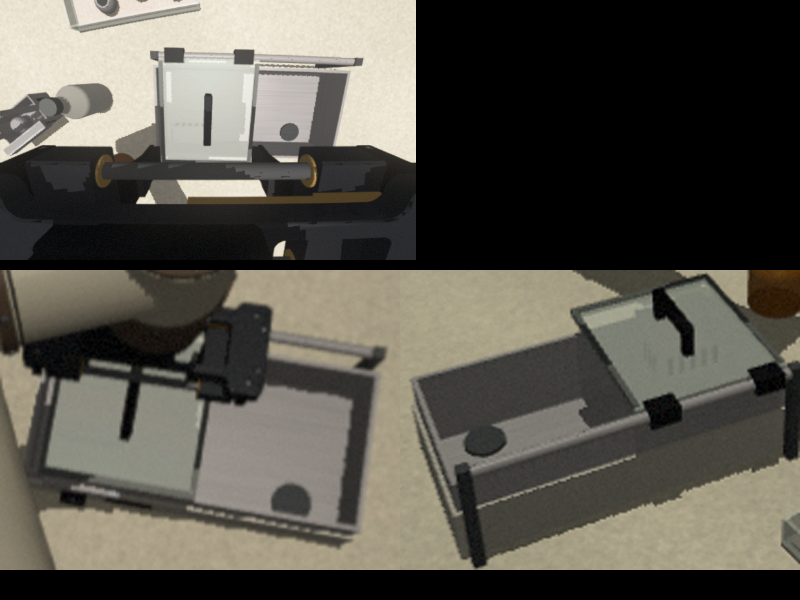

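Composite: the cover is against its +y end (in the lower-left crop it spans x 45–195) and the right half with the drain cap is fully open. In the wrist view, the basket is at about (35,115) of the small picture. Moving over the basket.

{"op": "servo_tool", "data": {"targets": [[0.1,0.9,0,-0.1,87],[0.2,2.0,0,-0.2,87],[0.35,3.2,0,-0.3,87],[0.5,4.4,0,-0.4,87],[0.6,5.6,0,-0.5,87]]}}

```text
time_s: 7.38
tcp_pos: [0.5741, 0.139, 0.2872]
ee_rot: [[0.792, -0.61, -0.001], [-0.61, -0.792, -0.0], [-0.0, 0.001, -1.0]]
wrist_force: [0.6, -0.6, -0.2]
gripper_width: 0.999
gripper_force: 0.0
```

{"op": "servo_tool", "data": {"targets": [[0.1,1.2,0,-0.1,87],[0.2,2.4,0,-0.2,87],[0.35,3.6,0,-0.3,87],[0.5,4.8,0,-0.4,87],[0.6,5.8,0,-0.5,87]]}}

```text
time_s: 7.8
tcp_pos: [0.592, 0.314, 0.2867]
ee_rot: [[0.404, -0.915, -0.001], [-0.915, -0.404, -0.001], [0.0, 0.001, -1.0]]
wrist_force: [0.6, -0.2, -0.2]
gripper_width: 0.999
gripper_force: 0.0
```

{"op": "servo_tool", "data": {"targets": [[0.1,1.0,0,-0.02,87],[0.15,1.8,0,-0.02,87],[0.17,2.0,0,-0.02,87],[0.17,2.0,0,-0.02,87],[0.17,2.0,0,-0.02,87]]}}

```text
time_s: 8.22
tcp_pos: [0.597, 0.3712, 0.2868]
ee_rot: [[0.39, -0.921, -0.001], [-0.921, -0.39, -0.001], [0.001, 0.002, -1.0]]
wrist_force: [0.0, -0.6, -0.4]
gripper_width: 0.996
gripper_force: 0.0
```

Run:
```python
from h import *
s=r.sense();print(s['time_s'],s['tcp_pos'],np.round(s['ee_rot'],3))
c=cap('wrist','w3');print(proj(c,[[.574,.427,.131],[.62,.318,.131]]).round())
```

```text
8.2167 [0.59701737 0.37121974 0.28675922] [[ 0.39  -0.921 -0.001]
 [-0.921 -0.39  -0.001]
 [ 0.001  0.002 -1.   ]]
[[316. 240.]
 [316. 132.]]
```

View pics/w3.png

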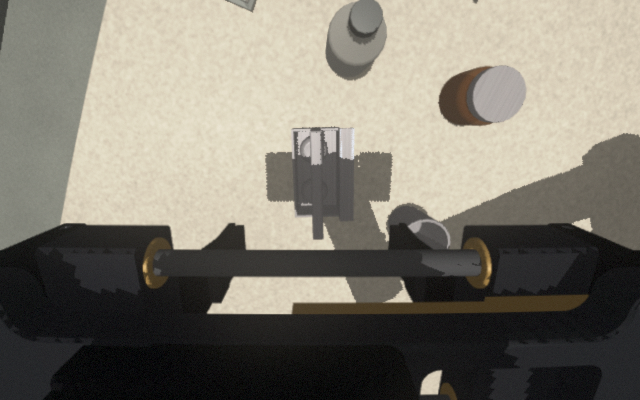

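The bar appears at columns 310–324, rows 128–240, which matches the projection (316, 132–240), so the grasp pose is right. Descend and grip.

{"op": "servo_tool", "data": {"targets": [[0,0,-1,0,60],[0,0,-2.2,0,60],[0,0,-3.4,0,60],[0,0,-4.4,0,60],[0,0,-5,0,60]]}}

```text
time_s: 8.68
tcp_pos: [0.5958, 0.3685, 0.134]
ee_rot: [[0.387, -0.922, -0.005], [-0.922, -0.387, -0.003], [0.001, 0.006, -1.0]]
wrist_force: [0.5, -0.0, -0.9]
gripper_width: 0.729
gripper_force: 0.0
```

{"op": "servo_tool", "data": {"targets": [[0,0,-0.3,0,60],[0,0,-0.45,0,60],[0,0,-0.45,0,5],[0,0,-0.45,0,5],[0,0,-0.45,0,5]]}}

```text
time_s: 9.1
tcp_pos: [0.5981, 0.3721, 0.1263]
ee_rot: [[0.389, -0.921, 0.003], [-0.921, -0.389, 0.002], [-0.001, -0.004, -1.0]]
wrist_force: [-0.3, -0.2, 0.7]
gripper_width: 0.539
gripper_force: 0.0
```

{"op": "servo_tool", "data": {"targets": [[0,0,0,0,5],[0,0,0,0,5],[0,0,0,0,5],[0,0,0,0,5],[0,0,0,0,5]]}}

```text
time_s: 9.52
tcp_pos: [0.5972, 0.3717, 0.1242]
ee_rot: [[0.39, -0.921, 0.0], [-0.921, -0.39, 0.0], [-0.0, -0.0, -1.0]]
wrist_force: [-0.3, -0.3, 0.6]
gripper_width: 0.169
gripper_force: 0.0
```

{"op": "servo_tool", "data": {"targets": [[0,0,0,0,5],[0,0,0,0,5],[0,0,0,0,5],[0,0,0,0,5],[0,0,0,0,5]]}}

```text
time_s: 9.93
tcp_pos: [0.5971, 0.3716, 0.1241]
ee_rot: [[0.389, -0.921, -0.0], [-0.921, -0.389, -0.0], [-0.0, 0.0, -1.0]]
wrist_force: [-1.9, 1.3, 0.6]
gripper_width: 0.133
gripper_force: 29.9
```

Gripped. Lifting smoothly.

{"op": "servo_tool", "data": {"targets": [[0,0,0.15,0,5],[0,0,0.4,0,5],[0,0,0.8,0,5],[0,0,1.3,0,5],[0,0,1.9,0,5]]}}

```text
time_s: 10.35
tcp_pos: [0.5967, 0.3712, 0.181]
ee_rot: [[0.389, -0.921, -0.002], [-0.921, -0.389, -0.001], [0.001, 0.002, -1.0]]
wrist_force: [-0.2, 0.2, -4.2]
gripper_width: 0.132
gripper_force: 29.9
```

{"op": "servo_tool", "data": {"targets": [[0,0,0.6,0,5],[0,0,1.2,0,5],[0,0,1.8,0,5],[0,0,2.4,0,5],[0,0,3.0,0,5]]}}

```text
time_s: 10.77
tcp_pos: [0.597, 0.3714, 0.2726]
ee_rot: [[0.389, -0.921, -0.0], [-0.921, -0.389, 0.0], [-0.0, -0.0, -1.0]]
wrist_force: [-0.2, -0.5, -4.8]
gripper_width: 0.132
gripper_force: 29.9
```

{"op": "servo_tool", "data": {"targets": [[0,0,0.6,0,5],[0,0,1.1,0,5],[0,0,1.5,0,5],[0,0,1.8,0,5],[0,0,2.0,0,5]]}}

```text
time_s: 11.18
tcp_pos: [0.5972, 0.3715, 0.3328]
ee_rot: [[0.389, -0.921, 0.001], [-0.921, -0.389, 0.001], [-0.001, -0.002, -1.0]]
wrist_force: [0.8, 0.5, -4.7]
gripper_width: 0.135
gripper_force: 29.9
```

Run:
```python
from h import *
s=r.sense();print(s['time_s'],s['tcp_pos'],s['wrist_force'],s['gripper_force'],s['moment'])
p=np.array(s['tcp_pos']); 
for yaw in(-8.5,-9.9):
    a=np.radians(yaw);X=np.array([np.cos(a),np.sin(a)]);Y=np.array([-X[1],X[0]])
    C=np.array([.5415,-.111]); q=C-.044*X-.085*Y; print(yaw,q,(q-p[:2])/.03)
```

```text
11.1833 [0.59721722 0.37154726 0.33280037] [ 0.76597112  0.51256045 -4.73775544] 29.920298969373107 [ 0.06550693 -0.11055561  0.01475873]
-8.5 [ 0.4854195  -0.18856273] [ -3.72659046 -18.67033324]
-9.9 [ 0.48354122 -0.18716941] [ -3.78919999 -18.62388918]
```

{"op": "servo_tool", "data": {"targets": [[-0.03,-0.15,0,0,5],[-0.09,-0.45,0,-0.01,5],[-0.18,-0.9,0,-0.02,5],[-0.3,-1.5,0,-0.035,5],[-0.44,-2.2,0,-0.05,5]]}}

```text
time_s: 11.6
tcp_pos: [0.5831, 0.3045, 0.3292]
ee_rot: [[0.342, -0.94, -0.003], [-0.94, -0.342, -0.002], [0.001, 0.003, -1.0]]
wrist_force: [1.1, 0.3, -3.9]
gripper_width: 0.133
gripper_force: 29.9
```

{"op": "servo_tool", "data": {"targets": [[-0.18,-0.9,0,-0.03,5],[-0.36,-1.8,0,-0.06,5],[-0.54,-2.7,0,-0.09,5],[-0.72,-3.6,0,-0.12,5],[-0.9,-4.5,0,-0.15,5]]}}

```text
time_s: 12.02
tcp_pos: [0.5555, 0.1682, 0.33]
ee_rot: [[0.196, -0.981, -0.002], [-0.981, -0.196, -0.001], [0.001, 0.002, -1.0]]
wrist_force: [0.6, 0.8, -3.8]
gripper_width: 0.132
gripper_force: 29.9
```

{"op": "servo_tool", "data": {"targets": [[-0.18,-0.9,0,-0.03,5],[-0.36,-1.8,0,-0.06,5],[-0.54,-2.7,0,-0.09,5],[-0.72,-3.6,0,-0.12,5],[-0.9,-4.5,0,-0.15,5]]}}

```text
time_s: 12.43
tcp_pos: [0.5282, 0.0335, 0.3302]
ee_rot: [[0.048, -0.999, -0.002], [-0.999, -0.048, -0.0], [0.0, 0.002, -1.0]]
wrist_force: [0.3, 1.3, -4.3]
gripper_width: 0.132
gripper_force: 29.9
```

{"op": "servo_tool", "data": {"targets": [[-0.18,-0.9,0,-0.03,5],[-0.36,-1.8,0,-0.06,5],[-0.54,-2.7,0,-0.09,5],[-0.72,-3.6,0,-0.12,5],[-0.9,-4.5,0,-0.15,5]]}}

```text
time_s: 12.85
tcp_pos: [0.501, -0.1012, 0.3303]
ee_rot: [[-0.102, -0.995, -0.002], [-0.995, 0.102, 0.0], [0.0, 0.002, -1.0]]
wrist_force: [0.8, 0.5, -4.4]
gripper_width: 0.133
gripper_force: 29.9
```

{"op": "servo_tool", "data": {"targets": [[-0.16,-0.8,0,-0.03,5],[-0.3,-1.5,0,-0.05,5],[-0.42,-2.1,0,-0.06,5],[-0.52,-2.6,0,-0.065,5],[-0.6,-2.95,0,-0.07,5]]}}

```text
time_s: 13.27
tcp_pos: [0.4832, -0.1895, 0.3302]
ee_rot: [[-0.172, -0.985, -0.002], [-0.985, 0.172, 0.0], [0.0, 0.002, -1.0]]
wrist_force: [-0.5, -0.1, -4.1]
gripper_width: 0.135
gripper_force: 29.9
```

{"op": "servo_tool", "data": {"targets": [[0,0,-0.5,0,5],[0,0,-1.0,0,5],[0,0,-1.4,0,5],[0,0,-1.6,0,5],[0,0,-1.6,0,5]]}}

```text
time_s: 13.68
tcp_pos: [0.4835, -0.1878, 0.2811]
ee_rot: [[-0.17, -0.986, -0.004], [-0.986, 0.17, 0.001], [-0.0, 0.004, -1.0]]
wrist_force: [-0.7, -0.3, -4.1]
gripper_width: 0.132
gripper_force: 29.9
```

Run:
```python
from h import *
s=r.sense();print(s['time_s'],s['tcp_pos'],np.round(s['ee_rot'],3),s['wrist_force'])
cap('wrist','w4');cap('top','top4');cap('scene','scene4')
o=np.zeros((600,800,3),np.uint8)
o[:300,:400]=cv2.resize(cv2.imread('pics/w4.png')[:280],(400,300)[:2]);
o[300:,:400]=cv2.resize(cv2.imread('pics/top4.png')[125:260,300:480],(400,300),interpolation=cv2.INTER_CUBIC)
o[:300,400:]=cv2.resize(cv2.imread('pics/scene4.png')[150:332,155:365],(400,300),interpolation=cv2.INTER_CUBIC)
cv2.imwrite('pics/c4.png',o)
```

```text
13.6833 [ 0.48352301 -0.18776058  0.28110094] [[-0.17  -0.986 -0.004]
 [-0.986  0.17   0.001]
 [-0.     0.004 -1.   ]] [-0.71529329 -0.26556567 -4.07691391]
```

View pics/c4.png

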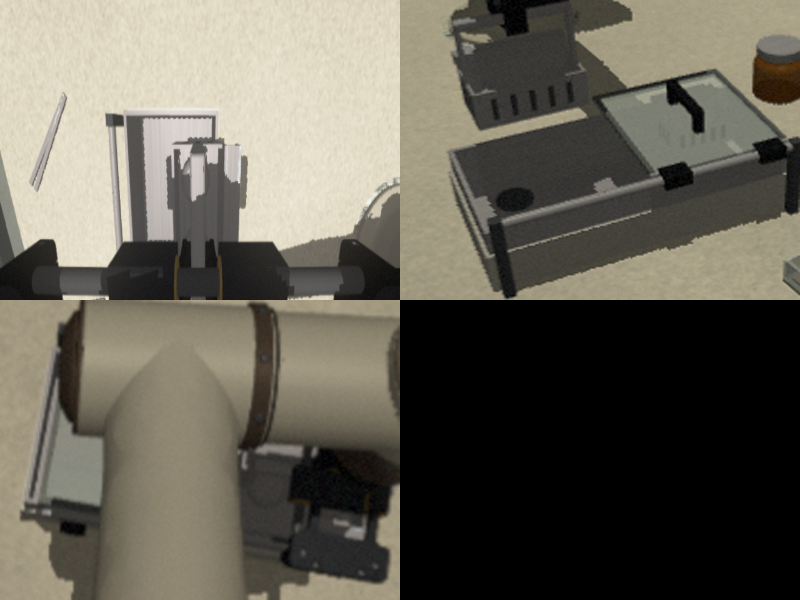

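The basket hangs above the open half. Wrist crop (top left): the bath's -y end wall is at row 110, its corners are at columns 124 and 218, and the lip is at columns 222–241. I'll enlarge the wrist view to measure lip against rim.

Run:
```python
from h import *
a=cv2.imread('pics/w4.png')[90:240,180:400]
cv2.imwrite('pics/c5.png',cv2.convertScaleAbs(cv2.resize(a,(792,540),interpolation=cv2.INTER_CUBIC),alpha=1.3))
```

```text
(no output)
```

View pics/c5.png

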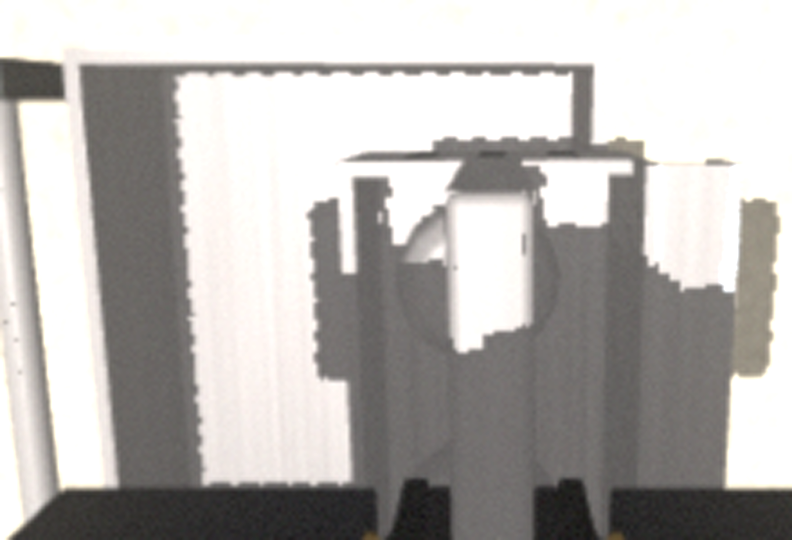

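Run:
```python
from h import *
c=load('w4');f=lambda u,v:(180+u/3.6,90+v/3.6)
lip=plane(c,[f(735,163),f(640,163),f(727,480)],.227)
rim=plane(c,[f(593,68),f(593,148),f(80,68),f(118,480)],.09)
bar=plane(c,[f(448,195),f(530,195),f(450,480),f(533,480)],.281-.124+.131)
print('lip',lip.round(4));print('rim',rim.round(4));print('bar',bar.round(4))
e=np.linalg.norm
print(e(rim[0]-rim[2]),'=.16?',e(lip[0]-lip[1]),'=.018?')
d=lambda p,q:np.degrees(np.arctan2(*(p-q)[[1,0]])).round(2)
print('far dir',d(rim[3],rim[2]),'end dir',d(rim[2],rim[0]),'lip dir',d(lip[2],lip[0]),'bar dir',d((bar[2]+bar[3])/2,(bar[0]+bar[1])/2))
for yaw in(-9,-9.9):
    a=np.radians(yaw);X=np.array([np.cos(a),np.sin(a)]);Y=np.array([-X[1],X[0]])
    xr=np.mean([rim[0][:2]@X+.0,rim[1][:2]@X,]);xf=np.mean([rim[2][:2]@X,rim[3][:2]@X])
    print(yaw,'near inner',xr,'far inner',xf,'centre x',(xr+xf)/2,'other est',np.array([.5415,-.111])@X,'lip outer',lip[0][:2]@X,lip[2][:2]@X,'bar',((bar[0]+bar[1])/2)[:2]@X,'tcp',np.array([.4835,-.1878])@X)
    print(' y end inner', rim[[0,2]][:,:2]@Y,'tcp y',np.array([.4835,-.1878])@Y,'basket -y end',lip[0][:2]@Y)
```

```text
lip [[ 0.4279 -0.2393  0.227 ]
 [ 0.4456 -0.2423  0.227 ]
 [ 0.4365 -0.1762  0.227 ]]
rim [[ 0.438  -0.2629  0.09  ]
 [ 0.4415 -0.2388  0.09  ]
 [ 0.5956 -0.2904  0.09  ]
 [ 0.619  -0.156   0.09  ]]
bar [[ 0.4793 -0.2471  0.288 ]
 [ 0.4686 -0.2453  0.288 ]
 [ 0.4862 -0.2078  0.288 ]
 [ 0.4746 -0.2058  0.288 ]]
0.16001446319826526 =.16? 0.01800989567546527 =.018?
far dir 80.13 end dir -9.89 lip dir 82.23 bar dir 80.76
-9 near inner 0.47359244572785913 far inner 0.634761503484166 centre x 0.5541769746060126 other est 0.5521974620517327 lip outer 0.46004170546486417 0.45867870531784916 bar 0.5066591523333137 tcp 0.5069257052123044
 y end inner [-0.19118843 -0.19367342] tcp y -0.10985180651681525 basket -y end -0.16939360181358812
-9.9 near inner 0.47634536859039434 far inner 0.6366538832005675 centre x 0.5564996258954809 other est 0.5525208302438246 lip outer 0.4626456703156065 0.4602828918648583 bar 0.5092518052614871 tcp 0.5085886442283063
 y end inner [-0.18372389 -0.18369548] tcp y -0.10187581146677199 basket -y end -0.162146683100902
```

Checks agree: the inner width measures 160.0 mm, the lip 18.0 mm, and the yaw is -9.9°. The lip needs about +2.5 mm along bath x. Shift and lower to just above the rim, then look.

{"op": "servo_tool", "data": {"targets": [[0.08,-0.01,-0.3,0,5],[0.08,-0.01,-0.8,0,5],[0.08,-0.01,-1.4,0,5],[0.08,-0.01,-2.0,0,5],[0.08,-0.01,-2.5,0,5]]}}

```text
time_s: 14.25
tcp_pos: [0.4874, -0.1881, 0.2069]
ee_rot: [[-0.169, -0.986, 0.0], [-0.986, 0.169, 0.0], [-0.0, -0.0, -1.0]]
wrist_force: [-1.2, -0.2, -4.8]
gripper_width: 0.132
gripper_force: 29.9
```

{"op": "servo_tool", "data": {"targets": [[0,0,-0.4,0,5],[0,0,-0.7,0,5],[0,0,-0.87,0,5],[0,0,-0.87,0,5],[0,0,-0.87,0,5]]}}

```text
time_s: 14.67
tcp_pos: [0.4879, -0.1883, 0.1824]
ee_rot: [[-0.169, -0.986, 0.001], [-0.986, 0.169, -0.0], [0.0, -0.001, -1.0]]
wrist_force: [0.2, 0.7, -4.4]
gripper_width: 0.135
gripper_force: 29.9
```

Run:
```python
from h import *
s=r.sense();print(s['time_s'],s['tcp_pos'],np.round(s['ee_rot'],3),s['wrist_force'])
cap('wrist','w6');cap('scene','scene6')
o=np.zeros((600,800,3),np.uint8)
a=cv2.imread('pics/w6.png')[90:240,180:400]
o[:400,:587]=cv2.convertScaleAbs(cv2.resize(a,(587,400),interpolation=cv2.INTER_CUBIC),alpha=.9)
o[405:,:260]=cv2.resize(cv2.imread('pics/scene6.png')[150:300,155:355],(260,195))
cv2.imwrite('pics/c6.png',o)
```

```text
14.6667 [ 0.48787321 -0.18834544  0.18235696] [[-0.169 -0.986  0.001]
 [-0.986  0.169 -0.   ]
 [ 0.    -0.001 -1.   ]] [ 0.20699741  0.71459824 -4.36357307]
```

View pics/c6.png

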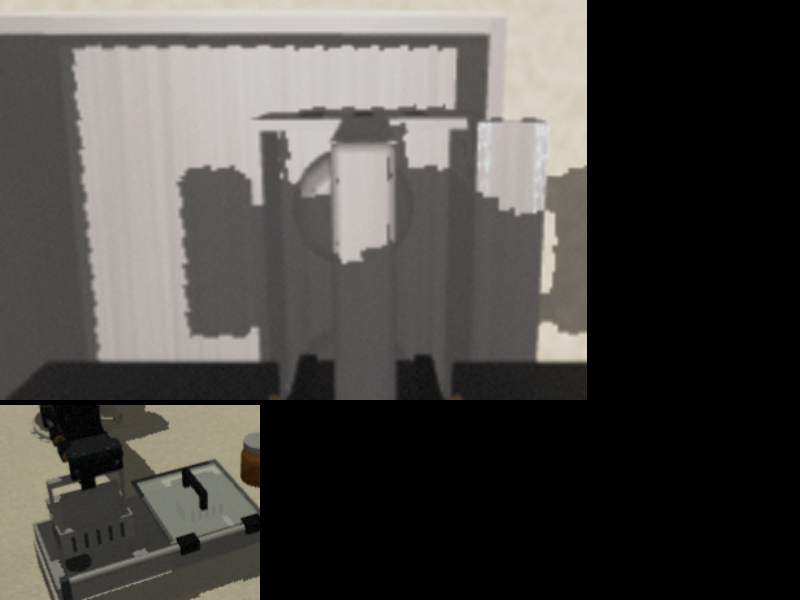

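The rim's near wall shows at columns 487–504 (rows 20–115), with the lip top at columns 478–547 (row 122). Compute their offset.

Run:
```python
from h import *
c=load('w6');k=587/220;f=lambda u,v:(180+u/k,90+v/k)
a=np.radians(-9.9);X=np.array([np.cos(a),np.sin(a)]);Y=np.array([-X[1],X[0]])
rim=plane(c,[f(488,40),f(488,110),f(505,20),f(506,110)],.09)[:,:2]
lip=plane(c,[f(478,124),f(547,124),f(537,355)],.1284)[:,:2]
bar=plane(c,[f(332,145),f(396,145),f(335,355),f(398,355)],.1894)[:,:2]
print('rim x (in,in,out,out)',rim@X,'y',rim@Y);print('lip in,out,out',lip@X,lip@Y);print('bar',bar@X,'mid',(bar@X).reshape(2,2).mean(1))
print('tcp',r.sense()['tcp_pos'][:2]@X)
```

```text
rim x (in,in,out,out) [0.47694828 0.47609017 0.47217136 0.4706391 ] y [-0.18343747 -0.16312259 -0.18913684 -0.16316019]
lip in,out,out [0.4844592  0.4668374  0.46558221] [-0.16112261 -0.16124611 -0.09876611]
bar [0.51907583 0.50767697 0.5187678  0.50671944] mid [0.5133764  0.51274362]
tcp 0.5132692566425112
```

{"op": "servo_tool", "data": {"targets": [[-0.03,0,-0.1,0,5],[-0.03,0,-0.25,0,5],[-0.03,0,-0.45,0,5],[-0.03,0,-0.6,0,5],[-0.03,0,-0.7,0,5]]}}

```text
time_s: 15.18
tcp_pos: [0.4859, -0.1882, 0.16]
ee_rot: [[-0.169, -0.986, -0.001], [-0.986, 0.169, 0.0], [-0.0, 0.001, -1.0]]
wrist_force: [-0.4, -0.4, -4.9]
gripper_width: 0.133
gripper_force: 29.9
```

{"op": "servo_tool", "data": {"targets": [[0,0,-0.1,0,5],[0,0,-0.2,0,5],[0,0,-0.27,0,5],[0,0,-0.34,0,5],[0,0,-0.4,0,5]]}}

```text
time_s: 15.6
tcp_pos: [0.4866, -0.1882, 0.1488]
ee_rot: [[-0.169, -0.986, 0.0], [-0.986, 0.169, -0.0], [0.0, -0.0, -1.0]]
wrist_force: [0.6, -0.5, -4.7]
gripper_width: 0.135
gripper_force: 29.9
```

{"op": "servo_tool", "data": {"targets": [[0,0,-0.03,0,5],[0,0,-0.06,0,5],[0,0,-0.09,0,5],[0,0,-0.09,0,5],[0,0,-0.09,0,5]]}}

```text
time_s: 16.02
tcp_pos: [0.4873, -0.1884, 0.1474]
ee_rot: [[-0.169, -0.986, 0.002], [-0.986, 0.169, -0.001], [0.0, -0.002, -1.0]]
wrist_force: [-0.2, 1.6, 3.4]
gripper_width: 0.137
gripper_force: 30.2
```

The force changed from -4.7 to +3.4 N, so the lip is down on the rim with no resistance on the way. Look once, then release.

{"op": "servo_tool", "data": {"targets": [[0,0,0,0,16],[0,0,0,0,20],[0,0,0,0,26],[0,0,0,0,34],[0,0,0,0,45]]}}

```text
time_s: 16.43
tcp_pos: [0.4863, -0.1882, 0.1461]
ee_rot: [[-0.169, -0.986, -0.0], [-0.986, 0.169, 0.0], [-0.0, 0.0, -1.0]]
wrist_force: [-0.5, -0.6, 0.2]
gripper_width: 0.367
gripper_force: 0.2
```

{"op": "servo_tool", "data": {"targets": [[0,0,0,0,60],[0,0,0,0,60],[0,0,0,0,60],[0,0,0,0,60],[0,0,0,0,60]]}}

```text
time_s: 16.85
tcp_pos: [0.4864, -0.1882, 0.1462]
ee_rot: [[-0.169, -0.986, -0.0], [-0.986, 0.169, -0.0], [0.0, 0.0, -1.0]]
wrist_force: [0.4, -0.0, 0.7]
gripper_width: 0.67
gripper_force: 0.0
```

{"op": "servo_tool", "data": {"targets": [[0,0,0.2,0,60],[0,0,0.6,0,60],[0,0,1.2,0,60],[0,0,2.0,0,60],[0,0,3.0,0,60]]}}

```text
time_s: 17.27
tcp_pos: [0.4854, -0.188, 0.2362]
ee_rot: [[-0.169, -0.986, -0.004], [-0.986, 0.169, 0.001], [-0.0, 0.004, -1.0]]
wrist_force: [1.1, 0.5, 0.2]
gripper_width: 0.689
gripper_force: 0.0
```

{"op": "servo_tool", "data": {"targets": [[0,0,1,0,60],[0,0,2,0,60],[0,0,2.5,0,60],[0,0,2.5,0,60],[0,0,2.5,0,60]]}}

```text
time_s: 17.68
tcp_pos: [0.4866, -0.1881, 0.3124]
ee_rot: [[-0.169, -0.986, 0.003], [-0.986, 0.169, 0.0], [-0.001, -0.002, -1.0]]
wrist_force: [0.3, -0.6, -0.8]
gripper_width: 0.687
gripper_force: 0.0
```

Run:
```python
from h import *
s=r.sense();print(s['time_s'],s['tcp_pos'],s['wrist_force'])
cap('wrist','w7');cap('scene','scene7')
o=np.zeros((600,800,3),np.uint8)
a=cv2.imread('pics/w7.png')[90:240,180:400]
o[:300,:440]=cv2.convertScaleAbs(cv2.resize(a,(440,300),interpolation=cv2.INTER_CUBIC),alpha=.9)
o[300:,:]=cv2.resize(cv2.imread('pics/scene7.png')[150:330,145:545],(800,300)) if 0 else cv2.resize(cv2.imread('pics/scene7.png')[150:310,145:545],(800,300))
cv2.imwrite('pics/c7.png',o)
```

```text
17.6833 [ 0.48656467 -0.18812011  0.31235608] [ 0.2616177  -0.58247696 -0.77302807]
```

View pics/c7.png

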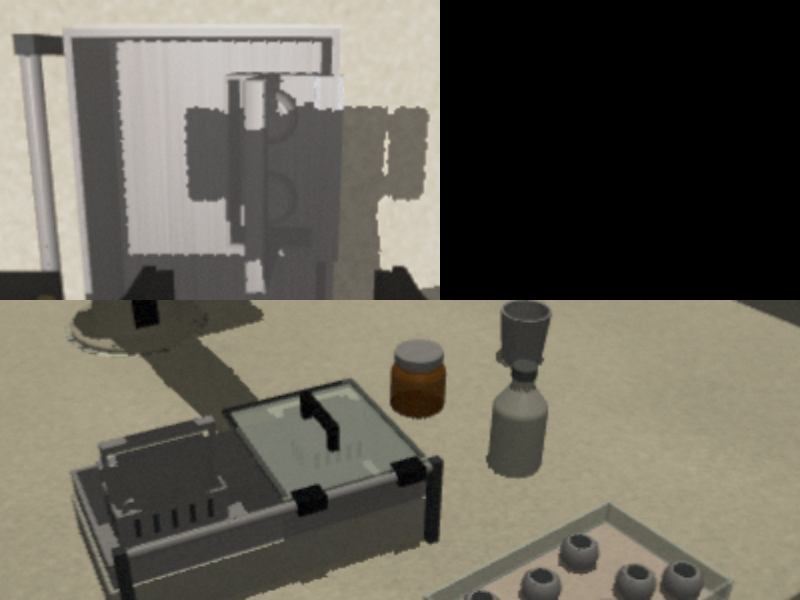

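Wrist view: the lip lies over the near rim at (330,90), square to it, with both cups inside at (280,115) and (280,200). The scene view shows the cover at its end and the bottle, jar and beaker in place. Settle, then hand in.

{"op": "servo_tool", "data": {"targets": [[0,0,0,0,60],[0,0,0,0,60],[0,0,0,0,60],[0,0,0,0,60],[0,0,0,0,60]]}}

```text
time_s: 18.2
tcp_pos: [0.4864, -0.1882, 0.3109]
ee_rot: [[-0.169, -0.986, -0.001], [-0.986, 0.169, 0.0], [0.0, 0.001, -1.0]]
wrist_force: [0.3, 0.2, -0.4]
gripper_width: 0.687
gripper_force: 0.0
```

{"op": "servo_tool", "data": {"targets": [[0,0,0,0,60],[0,0,0,0,60],[0,0,0,0,60],[0,0,0,0,60],[0,0,0,0,60]]}}

```text
time_s: 18.62
tcp_pos: [0.4865, -0.1882, 0.3113]
ee_rot: [[-0.169, -0.986, 0.0], [-0.986, 0.169, 0.0], [-0.0, -0.0, -1.0]]
wrist_force: [-0.7, -0.6, -0.4]
gripper_width: 0.685
gripper_force: 0.0
```

```bash
python3 -c "
from station import r
print(r.finish_job())"
```

```text
the job is handed in; nothing more can be done
None
```

I handed the job in at about 18.6 s, and no verdict came back: the cover is at its stop over the strainer's half, and the basket hangs released and square on the near rim of the open half with both cups in it; the bottle, jar and beaker look unmoved in the last scene picture.

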